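Lock the yellow lamp battery hatch with the blue blade key

TASK

The microscope lamp's battery has been changed: take the blue blade key out of its stand, put its blade in the slot of the lock on the yellow-covered battery pack and turn the lock clockwise a quarter turn to its stop. Then put the blue key back upright in the same pocket of the stand it came from and let go. Leave the orange key in the stand and the lock of the grey-covered pack as they are.

Things in the scene. Friction and masses are not known exactly. Their poses are not given: they have to be found in the camera images.
- key: Blue blade key, 110 g, 77 mm tall, upright in a stand pocket. Origin: centre of blade's lower edge, z up, 6 mm over the bench at the start. Steel blade 34 mm wide (x), 6 thick (y), z 0-24 mm; dark flange 56 (x) by 32 (y), z 24-29; flat blue grip 40 (x) by 16 (y), z 29-77: pinch across the 16 mm, fingertips above the flange.
- stand: Fixed black block 180 (x) by 70 (y) by 30 mm high holding the two keys; origin under its centre. Pockets at x = -45 and +45 mm, each 43 (x) by 15 (y), 27 deep, for keys in line with its x. The flange rests on its top; the blade has 4 mm play each way. The blue key starts in either pocket, the orange one in the other; the blue key must go back to its own.
- lock_slot (a point): Top centre of the yellow-covered pack's round aluminium lock (60 mm wide), 74 mm above the bench. z up; x runs along the slot and turns with it. Slot: right across, 12 mm wide, flared at 45 degrees to 20 mm over the top 4 mm, 14 deep; a blade fits either way round. Black collar around it: inside 64, outside 74 mm, 2 mm lower. Pack: fixed, 120 x 120 x 56 mm.
- lock (a joint): Angle of the yellow-covered pack's lock, rad: 0 unlocked (slot towards the white dots), 1.57 locked at its stop (black dots); grows clockwise seen from above. Starts at 0 to 0.25, turns stiffly (0.07 N m), stays where left. The blade has about 0.18 rad play in the slot, so the key must turn that much further than the lock.
- grey_lock (a joint): Angle of the same kind of lock on the grey-covered pack, a bystander that is otherwise alike; starts between 0 and 0.25 rad and is to be left as it is.
- hex_key: Orange key, a bystander: round orange grip 29 mm wide, the same flange, a round shank, 77 mm tall, upright in the stand's other pocket; origin at the shank's lower end. To be left standing there.
Mind the look-alikes: they are no part of the job. Leave any green or turquoise look-alike of the key alone. Leave any pink look-alike of the part that bears lock_slot alone.

How it is judged (in metres and radians):
On the way, in this order (a step that is already met when the one before it is completed fails the run):
1. the blue key's blade is in the slot of the yellow-covered pack's lock, not yet turned (z of key in the frame of lock_slot below -0.006 m and horizontal distance between key and lock_slot below 0.016 m and value of joint lock below 0.7 rad), for 0.1 s.
2. the lock has been turned clockwise to within 13 degrees of its stop with the key's blade in its slot (z of key in the frame of lock_slot below -0.003 m and horizontal distance between key and lock_slot below 0.02 m and value of joint lock above 1.34 rad), for 0.1 s.
At the end, for the whole second after the job is handed in: The yellow pack's lock is within 13 degrees of its clockwise stop; the blue key is released, at rest, upright within 10 degrees and within 15 mm of where it stood at the start; the orange key is within 20 mm and 14 degrees of how it stood; the grey pack's lock is below 0.5 rad (value of joint lock above 1.34 rad and distance of key from where it was at the start of the episode below 0.015 m and angle between key's own z axis and vertical below 0.17 rad and linear speed of key below 0.02 m/s and distance of hex_key from where it was at the start of the episode below 0.02 m and angle between hex_key's own z axis and vertical below 0.25 rad and value of joint grey_lock below 0.5 rad); the robot touches nothing.
It fails at once if the orange key is taken out of its pocket (distance of hex_key from where it was at the start of the episode above 0.03 m).
It fails at once if the grey-covered pack's lock is turned (value of joint grey_lock above 0.5 rad).
It also fails if it takes over 56 s, if anything falls off the work surface, if the arm or the gripper's body presses on something with over 40 N, if the wrist force passes 120 N, or if a joint passes its speed limit or range.

ROBOT

A 6-joint arm with a two-finger parallel gripper is mounted at the origin on the work surface. World frame = base frame: x ahead of the robot, y to its left, z up, the work surface at z = 0. Lengths are in mm, angles in rad, forces in N, time in s.
With the tool pointing down it reaches from about 400 to 825 mm from the base axis. Payload 7 kg.
Tool frame: the origin (TCP) lies at the very end of the fingers, on their centre line; the grasp point (between the pads) lies 19 mm behind it; z points along the fingers, y is the direction in which the jaws open and shut (so a half turn about z gives the same grasp; the last joint's range is limited). The gripper opens to 88 mm and grips with 3 to 60 N. Pads are 19 mm wide; open, the fingers measure 130 mm over their backs; the gripper's body (78 mm by 193 mm) begins 47 mm behind the grasp point.
Start: joints at [1.589, 0.359, 0.012, 0, -1.224, -0.288], TCP at [179.923, 650.556, 226.561] pointing down, gripper open.
Joint ranges: [-3.07, 3.07], [-1.43, 2.12], [-1.02, 1.25], [-3.03, 1.67], [-3.05, -0], [-3.03, 3.03]. Speed limits (rad/s): [2.39, 2.39, 3.01, 3.14, 3.14, 3.14].

INTERFACE

Orientations are given as a unit quaternion [x, y, z, w].
In Python, from plant import bot gives the robot as it stands. Calls block until the motion is done:
- bot.move_ptp(position, orientation): joint-space move of the TCP to a pose.
- bot.line_to(position, velocity=150, ori=None): straight line of the TCP; ori=None keeps the orientation; velocity is the mean speed in mm/s.
- bot.move_joints(angles): joint-space move.
- bot.move_gripper(opening, force=None): finger opening in mm; force is the grip in N (None keeps the last); returns when the fingers have stopped.
- bot.pause(seconds).
- bot.solve_ik(position, orientation): joint angles nearest the present ones, or None.
- bot.read_state(): the state.
- bot.camera(name): name is "scene" or "top" or "wrist"; returns the picture (420x560x3 uint8, red, green, blue); there is no depth.
- bot.get_calibration(name): a dict with "fx", "fy", "cx", "cy" (pixels), "distortion" ([k1, k2, p1, p2, k3] as OpenCV has them; the pictures are not rectified), "view" (4x4, takes a point from world to camera coordinates); the wrist camera has in their place "T_tool_cam" (4x4, takes a point from camera to tool coordinates, whose origin is the TCP and whose axes are the flange's). Camera axes: x right, y up, looking along -z (the intrinsics and any distortion apply to the point x, -y, -z); pixel columns grow to the right and rows downward; lengths in mm; the calibration is good to about 2 mm. A picture is of the moment at which its call begins: read the wrist's pose just before it. get_calibration takes no time and is no camera call.
A pose or a line that the arm cannot do raises bot.Unreachable and nothing moves.
- bot.close_job(): hands the job in, once; it reports no verdict.
The state is a dict: "t": time; "joint_pos": joint angles; "qvel": joint speeds; "tau": joint torques, N m; "tcp_pos": TCP position; "eef_rot": TCP orientation; "contact_force": force on the tool from outside, world axes, zero at the start; "moment": the same for the moment, N m; "width": finger opening in mm.
Only numpy, scipy, OpenCV 4.12 (cv2) and the standard library are available. Lean on these libraries where they do the work, as an engineer would, in place of code of your own. Each camera call takes 0.05 s, during which the arm holds its last target.

## Working session

There is one attempt and no reset: what is moved stays moved. The work goes in short steps, each a Python script; the robot and the scene stay as the last script left them, time stands still between calls to the robot, and variables do not carry over. Pictures are saved under pics/ and viewed, and the job is handed in when it is done.

```bash
mkdir -p pics; ls
python3 - <<'E'
from plant import bot
import cv2
for n in ["scene","top","wrist"]:
    s=bot.read_state()
    im=bot.camera(n); cv2.imwrite(f"pics/{n}0.png",cv2.cvtColor(im,cv2.COLOR_RGB2BGR))
    print(n,bot.get_calibration(n))
print(bot.read_state())
E
```

```text
pics
scene {'fx': 427.1473140164725, 'fy': 427.1473140164725, 'cx': 286.954512205688, 'cy': 208.91716807101074, 'distortion': array([-0.03617415,  0.        ,  0.        ,  0.        ,  0.        ]), 'view': array([[-8.29159395e-02,  9.96541545e-01,  5.46770928e-03,
         4.74125952e+01],
       [-7.58669671e-01, -6.66797891e-02,  6.48054115e-01,
         3.72396905e+02],
       [ 6.46177435e-01,  4.95858306e-02,  7.61574663e-01,
        -1.14006681e+03],
       [ 0.00000000e+00,  0.00000000e+00,  0.00000000e+00,
         1.00000000e+00]])}
top {'fx': 381.7137336523079, 'fy': 381.7137336523079, 'cx': 273.67705597409696, 'cy': 203.67525783451404, 'distortion': array([-0.08712115,  0.        ,  0.        ,  0.        ,  0.        ]), 'view': array([[-2.35699956e-03, -9.98760484e-01, -4.97186105e-02,
         2.34454875e+01],
       [ 9.83592491e-01, -1.12842156e-02,  1.80051323e-01,
        -5.34742679e+02],
       [-1.80389182e-01, -4.84784710e-02,  9.82399909e-01,
        -6.98601246e+02],
       [ 0.00000000e+00,  0.00000000e+00,  0.00000000e+00,
         1.00000000e+00]])}
wrist
[... 517 characters left out ...]
,
         1.00000000e+00]])}
{'t': 0.15, 'joint_pos': array([ 1.58909285e+00,  3.59195984e-01,  1.12860686e-02, -2.17410142e-04,
       -1.22409753e+00, -2.88103883e-01]), 'qvel': array([-0.00042399, -0.00072961,  0.00303016,  0.00143054, -0.00019766,
       -0.00065633]), 'tau': array([-1.07106087e-03, -5.83273280e+01,  2.93290150e+01,  7.00112835e+00,
        8.80034087e-03, -1.09097120e-04]), 'tcp_pos': array([179.85656793, 650.22724722, 225.86896545]), 'eef_rot': array([ 9.90909126e-01, -1.34531506e-01, -8.60831397e-06,  6.14064182e-04]), 'contact_force': array([-0.79792835, -0.40670385,  0.37983141]), 'moment': array([-0.04004044, -0.01626245,  0.00352878]), 'width': 87.83541640139633}
```

View pics/scene0.png

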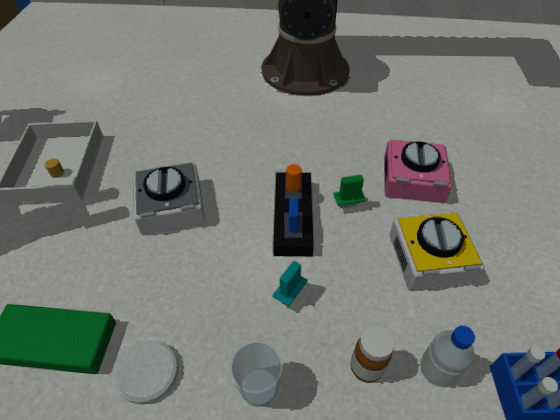

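View pics/top0.png

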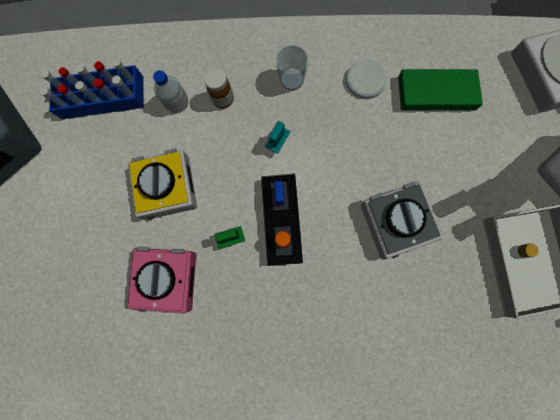

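View pics/wrist0.png

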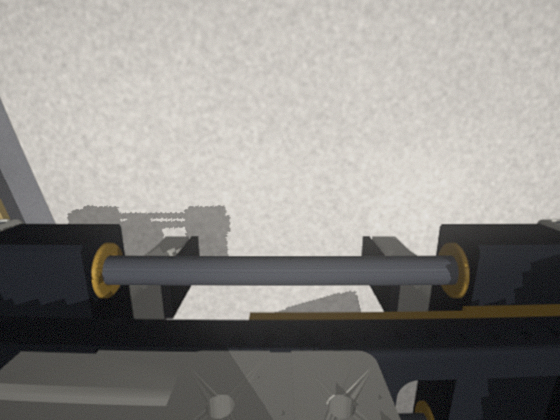

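```bash
cat > h.py <<'E'
import numpy as np, cv2
from plant import bot
from scipy.spatial.transform import Rotation as R
def cam(name,st=None):
    c=bot.get_calibration(name)
    K=np.array([[c['fx'],0,c['cx']],[0,c['fy'],c['cy']],[0,0,1]]);D=np.array(c['distortion'])
    if 'view' in c: V=np.array(c['view'])
    else:
        T=np.eye(4);T[:3,:3]=R.from_quat(st['eef_rot']).as_matrix();T[:3,3]=st['tcp_pos']
        V=np.linalg.inv(T@np.array(c['T_tool_cam']))
    V=np.diag([1,-1,-1,1.])@V
    return K,D,V
def px2w(C,px,z):
    K,D,V=C
    n=cv2.undistortPoints(np.array(px,float).reshape(-1,1,2),K,D).reshape(-1,2)
    d=np.c_[n,np.ones(len(n))]@V[:3,:3]   # R^T d
    o=-V[:3,:3].T@V[:3,3]
    return o+d*((z-o[2])/d[:,2])[:,None]
def w2px(C,P):
    K,D,V=C
    return cv2.projectPoints(np.array(P,float).reshape(-1,1,3),cv2.Rodrigues(V[:3,:3])[0],V[:3,3],K,D)[0].reshape(-1,2)
def snap(name,fn):
    s=bot.read_state(); im=cv2.cvtColor(bot.camera(name),cv2.COLOR_RGB2BGR); cv2.imwrite('pics/'+fn,im); return im,s
def crop(im,x0,y0,w,h,k,fn): cv2.imwrite('pics/'+fn,cv2.resize(im[y0:y0+h,x0:x0+w],None,fx=k,fy=k,interpolation=cv2.INTER_CUBIC))
E
python3 - <<'E'
from h import *
im=cv2.imread('pics/top0.png')
crop(im,245,160,75,115,5,'c_stand.png'); crop(im,120,145,80,80,7,'c_lock.png')
im=cv2.imread('pics/scene0.png')
crop(im,380,200,110,95,6,'c_lock_s.png'); crop(im,260,155,70,110,5,'c_stand_s.png')
E
```

```text
(no output)
```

View pics/c_stand.png

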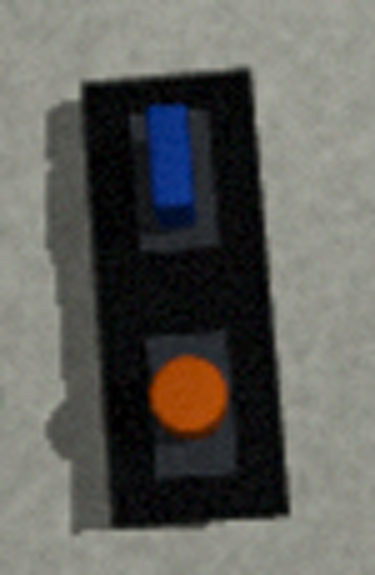

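View pics/c_lock.png

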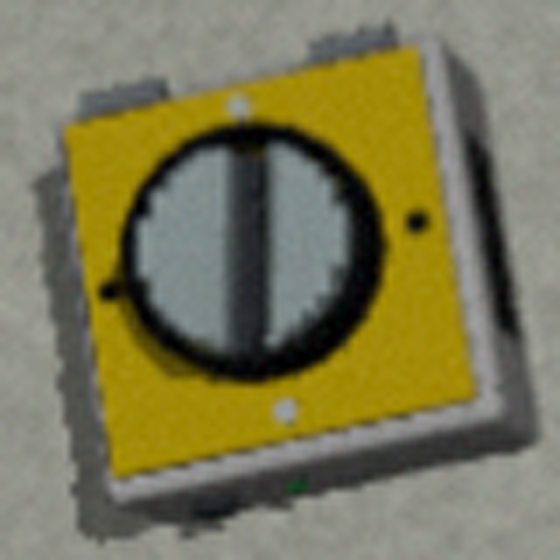

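View pics/c_lock_s.png

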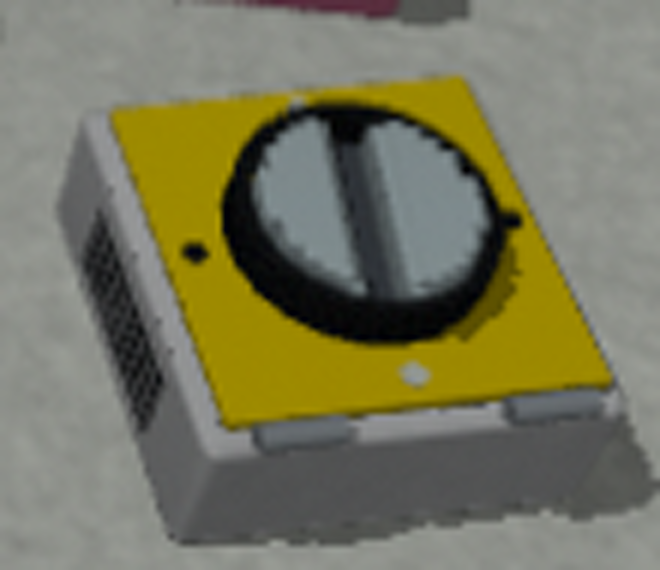

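View pics/c_stand_s.png

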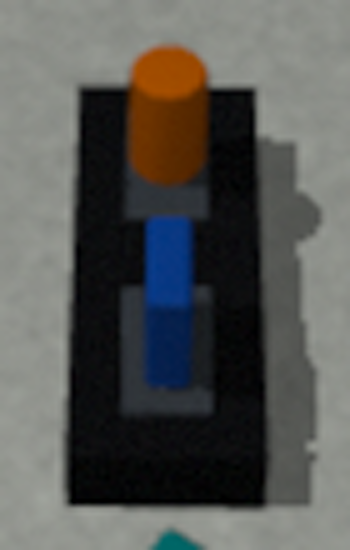

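Run:
```python
from h import *
T=cam('top');S=cam('scene')
def t(c,o,k): return (np.array(c,float)+.5)/k-.5+np.array(o)
def show(n,P): print(n,P.round(1).tolist())
def lens(P): return np.linalg.norm(np.diff(np.r_[P,P[:1]],axis=0),axis=1).round(1)
so=(245,160)
for n,c,z in [('stand',[(82,82),(249,70),(288,515),(112,528)],30),('flange',[(130,113),(210,110),(218,245),(140,250)],35),('grip',[(148,105),(187,103),(193,205),(158,208)],83),('oflange',[(146,338),(224,331),(236,470),(156,478)],35)]:
    P=px2w(T,t(c,so,5),z); show(n,P); d=P[0]+P[1]-P[2]-P[3]; print(' ctr',P.mean(0).round(1),lens(P),'ax deg',np.degrees(np.arctan2(d[1],d[0])).round(2))
for n,c,z in [('standS',[(80,88),(254,88),(265,458),(70,450)],30),('flangeS',[(121,287),(213,287),(214,415),(121,413)],35),('gripS',[(146,216),(191,216),(192,308),(146,305)],83)]:
    P=px2w(S,t(c,(260,155),5),z); show(n,P); d=P[0]+P[1]-P[2]-P[3]; print(' ctr',P.mean(0).round(1),lens(P),'ax deg',np.degrees(np.arctan2(-d[1],-d[0])).round(2))
lo=(120,145)
P=px2w(T,t([(238,106),(285,410),(110,290),(417,222)],lo,7),56); show('dots',P); print(P[:2].mean(0),P[2:].mean(0), np.degrees(np.arctan2(*(P[0]-P[1])[1::-1])))
P=px2w(T,t([(65,127),(415,45),(475,400),(115,475)],lo,7),56); show('cover',P);print(P.mean(0),lens(P))
P=px2w(T,t([(250,152),(248,350)],lo,7),74);show('slot',P);print(P.mean(0),np.degrees(np.arctan2(*(P[0]-P[1])[1::-1])))
P=px2w(S,t([(297,102),(414,374),(194,252),(513,220)],(380,200),6),56); show('dotsS',P); print(P[:2].mean(0),P[2:].mean(0), np.degrees(np.arctan2(*(P[1]-P[0])[1::-1])))
P=px2w(S,t([(345,122),(392,295)],(380,200),6),72);show('slotS',P);print(P.mean(0),np.degrees(np.arctan2(*(P[1]-P[0])[1::-1])))
```

```text
stand [[596.2, 46.5, 30.0], [600.2, -21.7, 30.0], [420.8, -34.8, 30.0], [416.1, 34.1, 30.0]]
 ctr [508.3   6.   30. ] [ 68.3 179.8  69.  180.5] ax deg 4.06
flange [[581.6, 26.6, 35.0], [582.4, -5.7, 35.0], [527.2, -8.4, 35.0], [525.5, 22.6, 35.0]]
 ctr [554.2   8.8  35. ] [32.3 55.3 31.1 56.3] ax deg 3.42
grip [[573.0, 17.0, 83.0], [573.6, 2.3, 83.0], [534.3, 0.3, 83.0], [533.3, 13.4, 83.0]]
 ctr [553.6   8.2  83. ] [14.8 39.3 13.1 39.8] ax deg 4.08
oflange [[490.3, 20.3, 35.0], [492.8, -10.5, 35.0], [438.2, -14.7, 35.0], [435.2, 16.6, 35.0]]
 ctr [464.1   2.9  35. ] [30.9 54.7 31.4 55.1] ax deg 4.15
standS [[423.8, -35.0, 30.0], [417.7, 33.6, 30.0], [596.4, 45.9, 30.0], [598.9, -20.9, 30.0]]
 ctr [509.2   5.9  30. ] [ 68.9 179.2  66.8 175.7] ax deg 4.27
flangeS [[528.9, -9.5, 35.0], [526.0, 23.7, 35.0], [583.4, 27.5, 35.0], [585.3, -4.5, 35.0]]
 ctr [555.9   9.3  35. ] [33.3 57.5 32.  56.6] ax deg 4.4
gripS [[536.7, -0.2, 83.0], [535.4, 15.1, 83.0], [576.0, 18.2, 83.0], [576.0, 2.9, 83.0]]
 ctr [556.   9.  83.] [15.4 40.7 15.2 39.4] ax deg 4.43
dots [[627.5, 264.1, 56.0], [537.3, 245.0, 56.0], [573.1, 299.1, 56.0], [591.6, 209.0, 56.0]]
[582.37789429 254.5282439   56.        ] [582.36723611 254.02463103  56.        ] 11.98304846319186
cover [[622.4, 316.3, 56.0], [644.7, 212.1, 56.0], [539.5, 189.9, 56.0], [519.1, 294.0, 56.0]]
[581.40568368 253.07857938  56.        ] [106.6 107.5 106.2 105.7]
slot [[608.2, 252.8, 74.0], [551.0, 250.0, 74.0]]
[579.61111938 251.421746    74.        ] 2.7669134217649125
dotsS [[534.8, 244.6, 56.0], [627.2, 263.6, 56.0], [591.6, 208.9, 56.0], [572.8, 299.9, 56.0]]
[580.99237162 254.12707542  56.        ] [582.21261645 254.39086263  56.        ] 11.63436124270994
slotS [[554.6, 251.3, 72.0], [613.5, 255.3, 72.0]]
[584.05151255 253.30339375  72.        ] 3.9394275869986815
```

```bash
cat >> h.py <<'E'
def ori(deg): return (R.from_euler('z',deg,degrees=True)*R.from_euler('x',180,degrees=True)).as_quat()
KEY=np.array([555.0,8.9]);KA=4.2;LOCK=np.array([582.0,254.1]);LA=3.4
E
python3 - <<'E'
from h import *
for off in (0,180):
    for p,a in [((*KEY,150),KA),((*KEY,40),KA),((*LOCK,150),LA),((*LOCK,96),LA),((*LOCK,96),-92)]:
        q=bot.solve_ik(list(p),ori(a+off)); print(off,p,None if q is None else np.round(q,2))
E
```

```text
0 (np.float64(555.0), np.float64(8.9), 150) [ 0.37  0.23 -0.36  0.   -0.98  1.28]
0 (np.float64(555.0), np.float64(8.9), 40) [ 0.37  0.36 -0.48  0.   -0.73  1.28]
0 (np.float64(582.0), np.float64(254.1), 150) [ 0.72  0.35 -0.18  0.   -1.04  0.91]
0 (np.float64(582.0), np.float64(254.1), 96) [ 0.72  0.4  -0.24  0.   -0.93  0.91]
0 (np.float64(582.0), np.float64(254.1), 96) [ 0.72  0.4  -0.24  0.   -0.93 -0.75]
180 (np.float64(555.0), np.float64(8.9), 150) [ 0.37  0.23 -0.36 -0.   -0.98 -1.87]
180 (np.float64(555.0), np.float64(8.9), 40) [ 0.37  0.36 -0.48 -0.   -0.73 -1.87]
180 (np.float64(582.0), np.float64(254.1), 150) [ 0.72  0.35 -0.18 -0.   -1.04 -2.23]
180 (np.float64(582.0), np.float64(254.1), 96) [ 0.72  0.4  -0.24 -0.   -0.93 -2.23]
180 (np.float64(582.0), np.float64(254.1), 96) [ 0.72  0.4  -0.24  0.   -0.93  2.39]
```

Candidates in the top view: blue grip in the stand (280,190), which matches the key; teal (278,138) and green (230,237) are look-alikes. For the pack: yellow (156,181) is the target, pink (155,281) and grey (406,218) are not. The crops confirm both choices. The two cameras agree to about 2 mm, and the measured sizes match those given.

Run:
```python
from h import *
bot.move_ptp([*KEY,180],ori(KA)); 
bot.move_gripper(60)
im,s=snap('wrist','w1.png'); print(s['t'],s['tcp_pos'],s['contact_force'])
C=cam('wrist',s)
a=np.radians(KA);ux=np.array([np.cos(a),np.sin(a)]);uy=np.array([-ux[1],ux[0]])
for sx,sy,z in [(20,8,83),(20,-8,83),(-20,8,83),(-20,-8,83),(28,16,35),(28,-16,35)]:
    p=w2px(C,[*(KEY+sx*ux+sy*uy),z])[0]; cv2.circle(im,tuple(int(round(v)) for v in p),2,(0,0,255),-1)
cv2.imwrite('pics/w1b.png',im)
```

```text
3.4833 [554.98722169   8.88096312 179.98806417] [-0.25422774 -0.05979225 -0.34289499]
```

View pics/w1b.png

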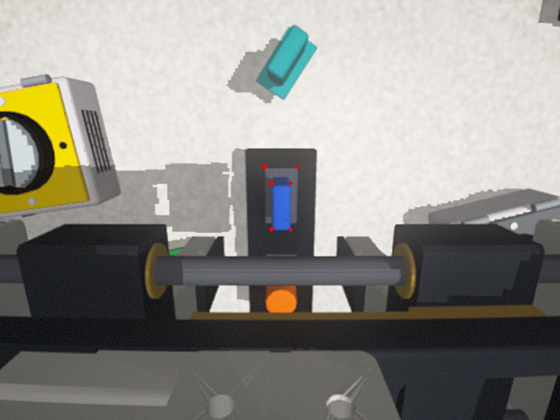

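The wrist view at (281,207) matches the predicted corners, so I grasp.

Run:
```python
from h import *
bot.line_to([*KEY,41],150)
s=bot.read_state(); print(s['t'],s['tcp_pos'],s['contact_force'])
bot.move_gripper(10,force=40)
s=bot.read_state(); print(s['t'],s['width'],s['tcp_pos'],s['contact_force'],s['moment'])
bot.line_to([*KEY,140],120)
s=bot.read_state(); print(s['t'],s['width'],s['tcp_pos'],s['contact_force'])
bot.move_ptp([*LOCK,150],ori(LA))
for n in ('scene','top','wrist'): im,s=snap(n,n+'2.png')
print(s['t'],s['tcp_pos'],s['contact_force'],s['moment'],s['width'])
crop(cv2.imread('pics/scene2.png'),340,130,160,160,5,'c_s2.png')
```

```text
4.6083 [555.60287968   9.04449887  41.72320992] [ 0.50197381  0.23431578 -0.51919365]
5.3833 15.629548870012465 [555.00193175   8.88028036  41.03239421] [-0.1794183   1.37820506  0.39257801] [-0.15546612  0.06689047  0.04072018]
6.3583 15.41451396716658 [554.38570096   8.79123009 139.19111374] [ 0.03981169 -0.15568353 -2.02697299]
7.4333 [581.96782729 252.9957259  149.75978422] [ 0.16460094  0.98040893 -0.3453888 ] [-0.08315554 -0.04009761  0.02268138] 15.898374149297373
```

View pics/c_s2.png

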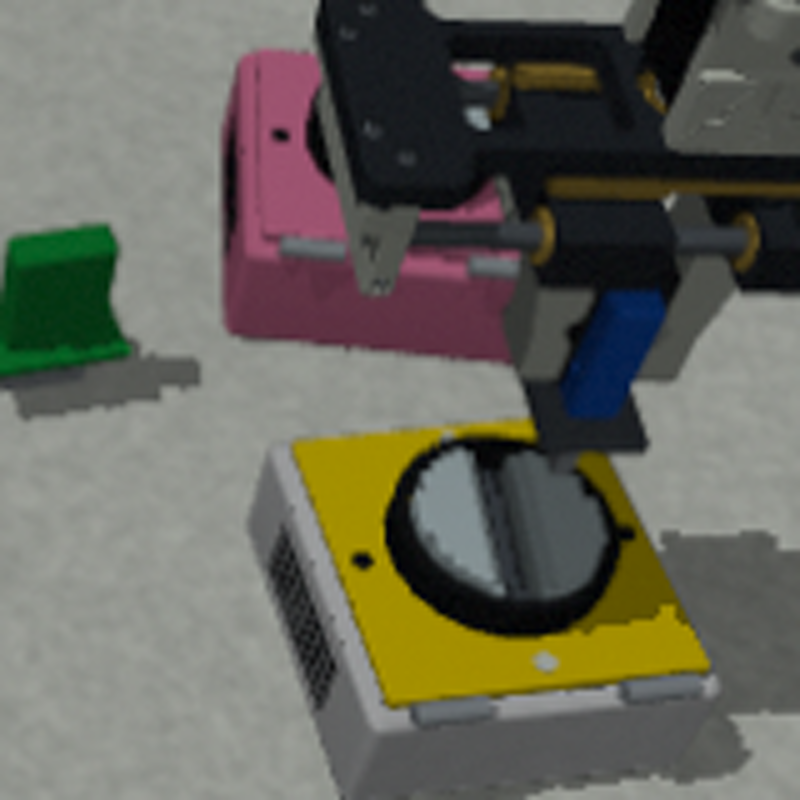

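View pics/wrist2.png

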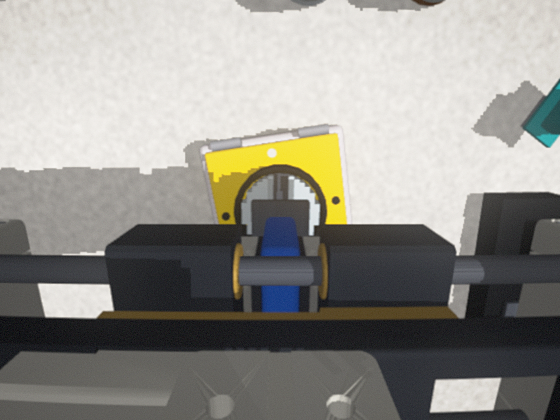

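Run:
```python
from h import *
for z in (118,109,104,100,97.5):
    bot.line_to([*LOCK,z],60 if z>105 else 30)
    s=bot.read_state(); print(round(s['t'],2),s['tcp_pos'].round(1),s['contact_force'].round(1),s['moment'].round(2),s['width'].round(2))
    if abs(s['contact_force'][2])>12: break
bot.pause(.2)
im,s=snap('scene','scene3.png'); print(s['tcp_pos'],s['contact_force'],s['moment'])
crop(im,340,130,160,160,5,'c_s3.png')
```

```text
Traceback (most recent call last):
AttributeError: 'float' object has no attribute 'round'
```

```bash
cat >> h.py <<'E'
def rep():
    s=bot.read_state(); print(round(s['t'],2),np.round(s['tcp_pos'],1),'F',np.round(s['contact_force'],1),'M',np.round(s['moment'],2),'w',round(float(s['width']),2)); return s
E
python3 - <<'E'
from h import *
for z in (109,104,100,97.5):
    bot.line_to([*LOCK,z],60 if z>105 else 30)
    s=rep()
    if abs(s['contact_force'][2])>12: break
bot.pause(.2)
rep()
im,s=snap('scene','scene3.png')
crop(im,340,130,160,160,5,'c_s3.png')
E
```

```text
8.47 [581.7 253.9 108.5] F [-0.1  0.7 -1.7] M [-0.01  0.02  0.02] w 15.72
8.78 [581.9 254.  103.8] F [-0.4  0.2 -1.5] M [-0.06 -0.02 -0.02] w 15.92
9.07 [581.9 254.   99.8] F [ 0.5 -0.9  0.1] M [-0.06 -0.03 -0.02] w 15.9
9.32 [581.9 254.1  97.3] F [ 0.6 -0.2 -0.4] M [-0.07 -0.03  0.01] w 15.84
9.52 [582.  254.1  97.6] F [ 0.3  0.2 -1.1] M [-0.11  0.03 -0.01] w 15.98
```

View pics/c_s3.png

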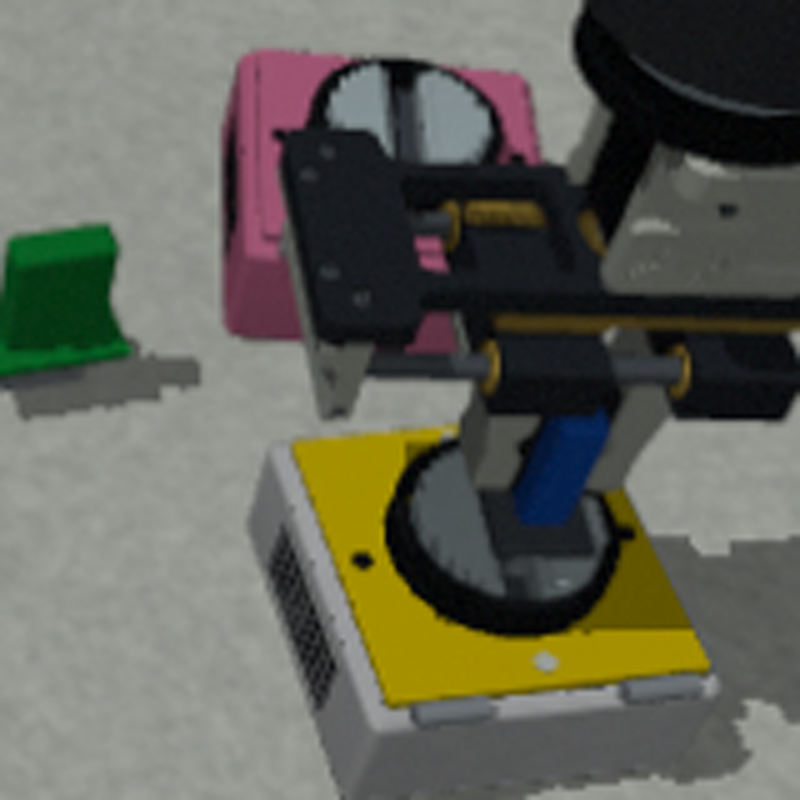

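Run:
```python
from h import *
q=np.array(bot.solve_ik([*LOCK,97.5],ori(LA))); print(q.round(3))
for a in (-10,-25,-45,-65,-80,-86,-90):
    p=q.copy(); p[5]=q[5]-np.radians(LA-a); bot.move_joints(list(p)); print(a,end=' '); s=rep()
    if abs(s['moment'][2])>1.0 : break
im,s=snap('scene','scene4.png')
crop(im,340,130,160,160,5,'c_s4.png')
```

```text
[ 0.718  0.4   -0.242  0.    -0.929  0.912]
-10 9.9 [581.8 253.5  97.5] F [-1.  -4.  -0.1] M [-1.28  0.15  0.06] w 16.24
-25 10.26 [581.9 253.7  97.5] F [ 0.5 -3.8  0.6] M [-1.41  0.27  0.09] w 15.82
-45 10.68 [581.9 254.   97.5] F [-0.1 -4.5  0. ] M [-1.41  0.18  0.06] w 15.9
-65 11.11 [582.  254.4  97.4] F [-0.2 -1.8 -1.8] M [-0.64  0.29  0.06] w 15.67
-80 11.47 [582.2 254.6  97.5] F [-0.3 -0.  -2.7] M [-0.07  0.1  -0.04] w 15.97
-86 11.72 [582.2 254.6  97.6] F [-0.7  1.2 -1.9] M [0.09 0.04 0.03] w 15.81
-90 11.97 [582.2 254.5  97.6] F [ 0.   0.3 -1.9] M [ 0.45 -0.12  0.06] w 15.72
```

View pics/c_s4.png

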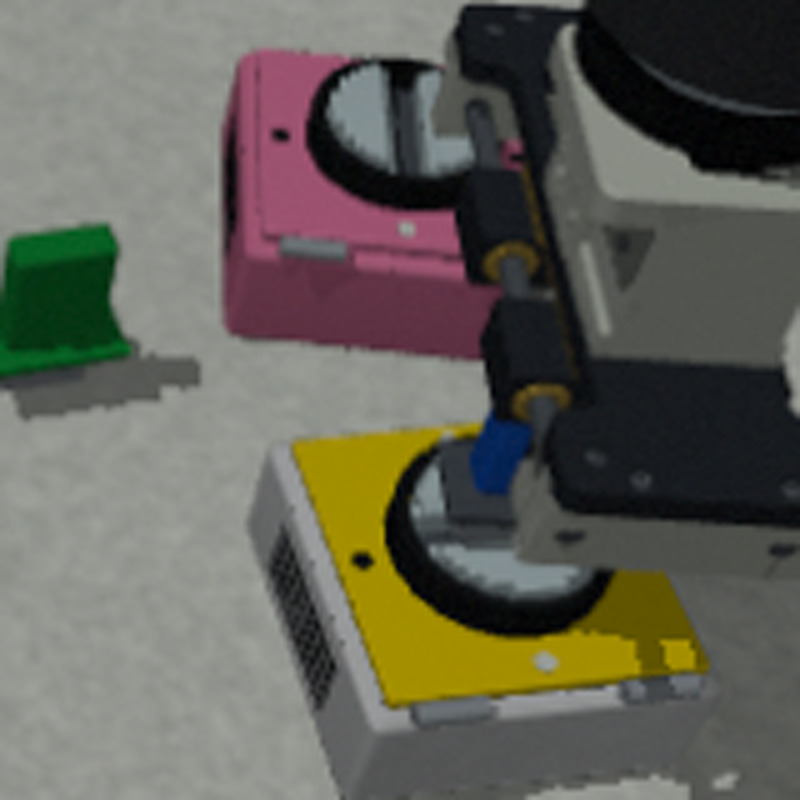

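Run:
```python
from h import *
q=np.array(bot.solve_ik([*LOCK,97.5],ori(LA))); q[5]=.912; print(q.round(3))
for a in (-93,-96,-98):
    p=q.copy(); p[5]=.912-np.radians(LA-a); bot.move_joints(list(p)); bot.pause(.1);print(a,end=' '); s=rep(); print(s['tau'][5],s['joint_pos'][5],p[5])
    if abs(s['moment'][2])>.8 : break
im,s=snap('scene','scene5.png')
crop(im,340,130,160,160,5,'c_s5.png')
```

```text
[ 0.718  0.4   -0.242  0.    -0.929  0.912]
-93 12.37 [582.2 254.4  97.6] F [ 0.7  1.8 -2.6] M [ 0.78 -0.28  0.66] w 15.5
-0.6816396676003933 -0.7675589682225977 -0.7704973989225338
-96 12.72 [582.2 254.2  97.7] F [ 1.6  0.8 -1.6] M [ 0.63 -0.55  0.97] w 16.29
-0.9860380366444588 -0.8206940310442568 -0.8228572764823637
```

View pics/c_s5.png

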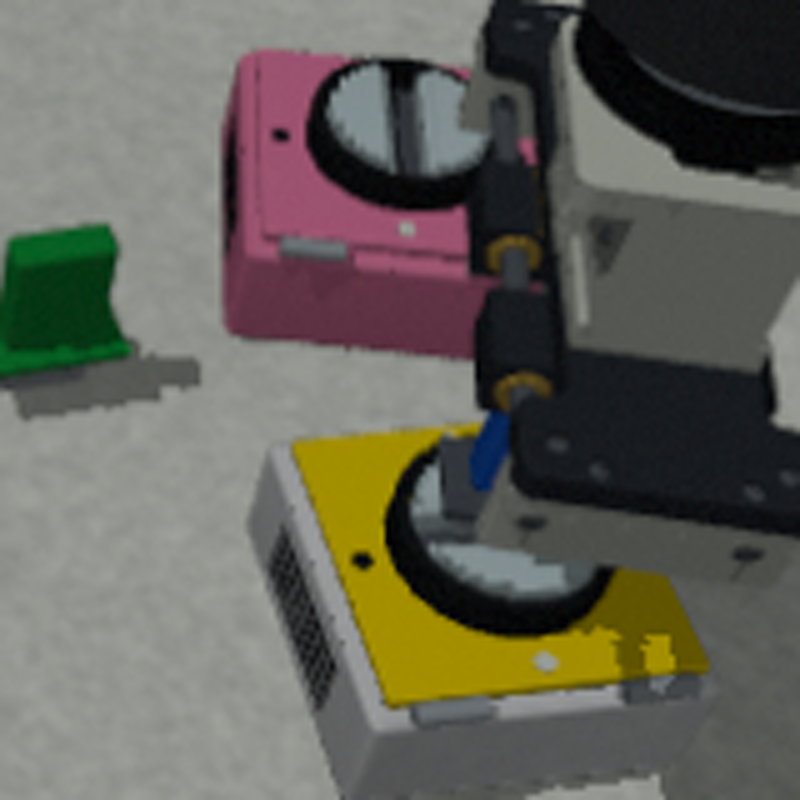

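Run:
```python
from h import *
p=np.array(bot.solve_ik([*LOCK,97.5],ori(LA))); p[5]=.912-np.radians(LA+81); bot.move_joints(list(p)); bot.pause(.1); rep()
bot.line_to([*LOCK,112],60); rep()
bot.line_to([*LOCK,150],120); rep()
bot.move_ptp([*(KEY+[0,60]),150],ori(KA)); bot.pause(.2); s=rep()
for n in('scene','top','wrist'):
    im,s=snap(n,n+'6.png')
    if n=='scene': crop(im,380,200,110,95,6,'c_l6.png')
    if n=='top': crop(im,120,145,80,80,7,'c_lt6.png')
print(np.asarray(bot.read_state()['joint_pos']).round(2))
```

```text
13.22 [581.8 253.8  97.4] F [ 1.  -0.3 -1.1] M [ 0.08 -0.04  0.03] w 16.02
13.62 [582.3 254.4 112.7] F [ 0.2  0.9 -1.8] M [0.05 0.04 0.01] w 15.7
14.08 [581.8 254.2 149.9] F [-0.8  1.2 -1.5] M [ 0.07  0.04 -0.02] w 15.59
15.81 [555.1  69.2 149.9] F [-0.3 -0.6 -1.7] M [-0.   -0.04  0.03] w 15.91
[ 0.47  0.23 -0.35 -0.   -0.99  1.17]
```

View pics/scene6.png

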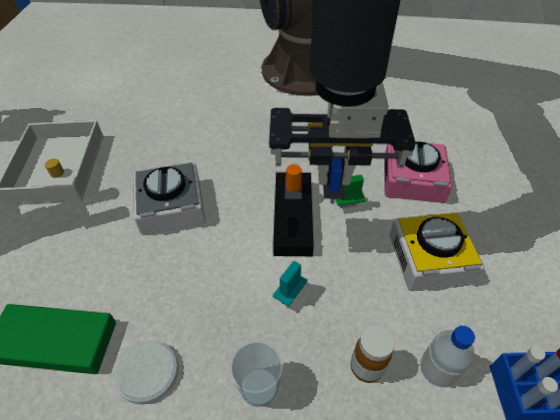

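View pics/c_l6.png

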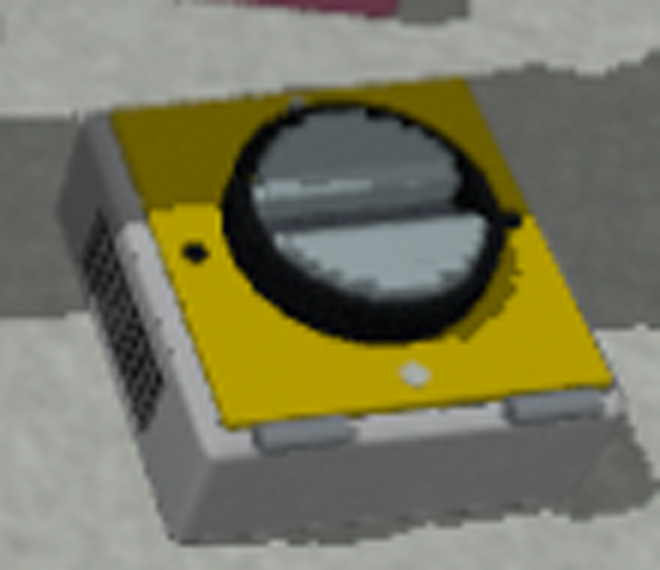

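View pics/wrist6.png

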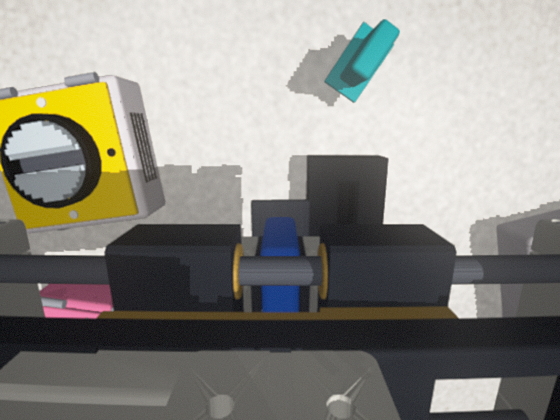

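View pics/c_lt6.png

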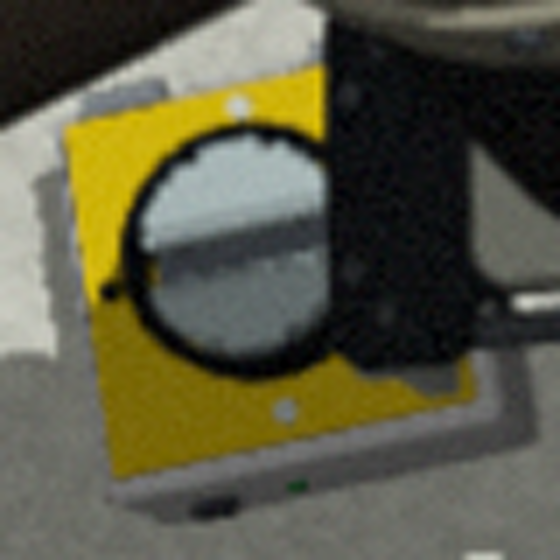

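The slot now lines up with the black dots, and the key sits in the hand exactly as before (flange at columns 252–309 in both wrist pictures). Next I put it back.

Run:
```python
from h import *
bot.line_to([*KEY,120],150); bot.line_to([*KEY,80],120); bot.pause(.1); rep()
for z in (66,60,50,44,41.3):
    bot.line_to([*KEY,z],50); s=rep()
    if s['contact_force'][2]>12: print('CONTACT');break
```

```text
17.14 [555.8   9.4  81. ] F [ 0.6  0.4 -1.4] M [-0.06 -0.01  0.02] w 15.71
17.57 [554.8   8.7  65.6] F [ 0.1  0.5 -1.1] M [-0.01 -0.02 -0.06] w 15.67
17.84 [554.8   8.8  59.6] F [ 0.1 -1.4 -0.7] M [0.01 0.01 0.01] w 15.9
18.19 [554.6   8.8  49.5] F [ 0.5  0.2 -0.2] M [-0.01 -0.05 -0.  ] w 15.6
18.46 [554.7   8.8  43.6] F [ 0.5 -0.8 -0.7] M [-0.02  0.01 -0.03] w 15.9
18.71 [555.    8.9  41.2] F [-0.1 -0.1 -1. ] M [-0.08 -0.   -0.01] w 16.08
```

Run:
```python
from h import *
bot.move_gripper(60); bot.pause(.2); rep()
bot.line_to([*KEY,180],120); 
s0=[179.9,650.5,226.6]
bot.move_joints([1.589,0.359,0.012,0,-1.224,-0.288]); bot.pause(.3); rep()
im,_=snap('top','top7.png'); crop(im,245,160,75,115,5,'c_stand7.png'); 
im,_=snap('scene','scene7.png')
a=cv2.imread('pics/top0.png');b=cv2.imread('pics/top7.png')
for n,(x,y,w,h) in dict(grey=(360,180,85,80),stand=(255,168,55,105)).items(): print(n,cv2.absdiff(a,b)[y:y+h,x:x+w].max(2).mean(), (cv2.absdiff(a,b)[y:y+h,x:x+w].max(2)>50).sum())
```

```text
19.82 [555.    8.9  41.3] F [ 0.8  0.4 -0.2] M [-0.05  0.01  0.  ] w 59.82
24.06 [180.4 650.5 226.4] F [-0.5 -0.1 -0.6] M [ 0.03 -0.07  0.02] w 59.78
grey 4.183235294117647 0
stand 5.64 0
```

View pics/c_stand7.png

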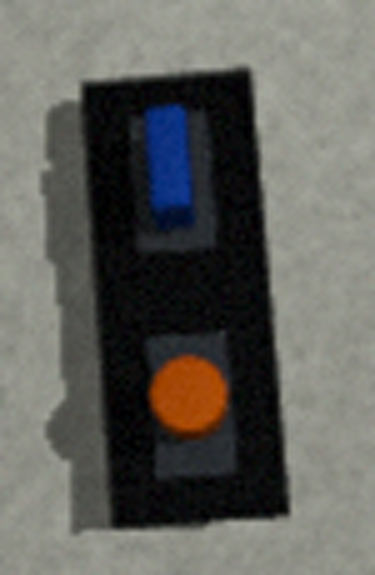

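View pics/scene7.png

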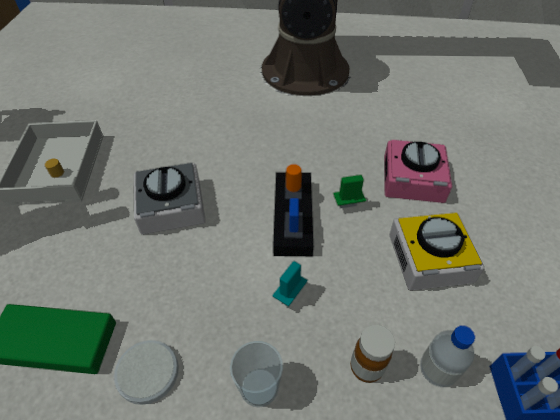

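View pics/top7.png

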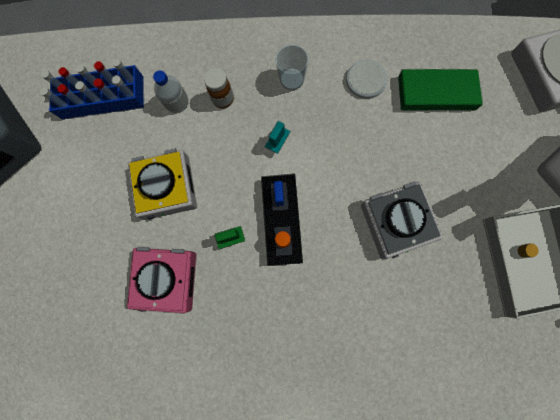

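Run:
```python
from h import *
crop(cv2.imread('pics/top7.png'),120,145,80,80,7,'c_lock7.png')
```

```text
(no output)
```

View pics/c_lock7.png

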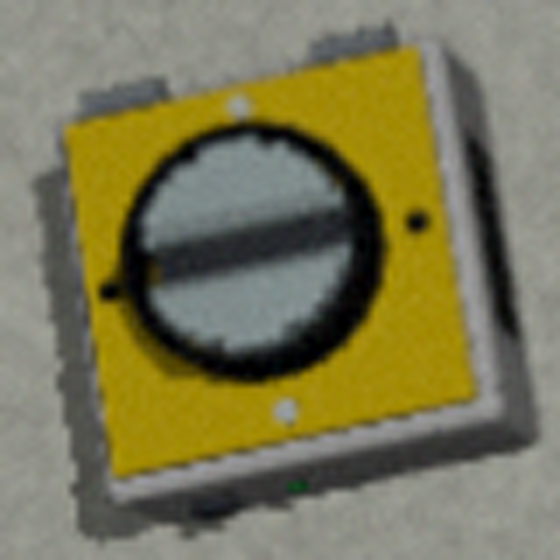

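The slot runs from (155,263) to (350,222), parallel to the line through the black dots (110,290) and (417,222) to within about 1°, so the lock is at its stop.

```bash
python3 -c "
from plant import bot
bot.close_job()"
```

```text
the job is handed in; nothing more can be done
```

The job is done and handed in at about 24 s of the 56 s allowed. I took the blue key from the stand, put its blade about 12 mm deep in the yellow pack's slot and turned it clockwise. The moment rose to about 1 N m as the lock met its stop. I then put the key back in its own pocket, let go and drew the arm clear.

- **Lock:** in the last pictures the slot points at the black dots, within about 1–2°.
- **Blue key:** it stands upright, within about 1 mm of where it stood at the start.
- **Orange key and grey lock:** both look the same as at the start.
- **Forces:** they stayed below about 5 N in every reading. No check failed or disagreed.

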